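Put the liquid-line parts in flow order on the brazing jig

ROBOT

A 6-joint arm with a two-finger parallel gripper is mounted at the origin on a cart in front of the work surface, level with it; the furniture and walls round the work are solid. World frame = base frame: x ahead of the robot, y to its left, z up, the work surface at z = 0. Lengths are in m, angles in rad, forces in N, time in s.
With the tool pointing down it reaches from about 0.4 to 0.825 m from the base axis. Payload 7 kg.
Tool frame: the origin (TCP) lies midway between the tips of the shut fingers; the grasp point (between the pads) lies pinch_z behind it (pinch_z is the distance from the TCP to the grasp point, in m); z points along the fingers, y is the line along which they close (so a half turn about z gives the same grasp; the last joint's range is limited). The gripper opens to 85 mm and grips with 20 to 120 N. Pads are 22 mm wide; open, the fingers measure 114 mm over their backs; the gripper's body (76 mm by 85 mm) begins 54 mm behind the grasp point. The pads swing forward as they close: fully open they stand 13 mm farther back than shut.
Start: joints at [-0.868, 0.359, 0.012, 0, -1.224, -0.288], TCP at [0.272, -0.618, 0.231] pointing down, gripper open.
Joint ranges: [-3.07, 3.07], [-1.43, 2.12], [-1.02, 1.25], [-3.03, 1.67], [-3.05, -0], [-3.03, 3.03]. Speed limits (rad/s): [2.39, 2.39, 3.01, 3.14, 3.14, 3.14].

INTERFACE

Orientations are given as a rotation vector (axis times angle).
In Python, from plant import sense, read_camera, camera_params, hand_in, pinch_z gives the robot as it stands. The module is installed in compiled form; this text tells all that it offers.
- The arm moves only by the tool carry_out, never from a script. Its argument "deltas" is a list of rows, each a list of 7 numbers: the turn, a rotation vector about the world's x, y, z in degrees, then the shift along the world's x, y, z in m, then the opening, from -1 (shut) to 1 (fully open). A call has 1 to 12 rows; each row shifts and turns the commanded pose from where the row before left it; what a row does not reach is not made up. A row lasts 1/10 s, in which the tool goes at most 50 mm and 8.59 degrees, less where a joint would pass 70% of its speed; a pose out of reach is approached as far as the arm can. A call with a gripper value outside its range is refused whole. The fingers move at their own pace and stop on an object; "force" is the grip in N (left out, the last holds). Time passes only in rows, so rows that do not move let the fingers close. It gives the time, the measured TCP pose, the force, the opening and the grip force at its end, in the units of the state.
- sense(): the state, without advancing time (a new reading comes with each control period).
- read_camera(name): name is "scene" or "top"; returns the picture (480x640x3 uint8, red, green, blue); there is no depth.
- camera_params(name): a dict with "fx", "fy", "cx", "cy" (pixels), "dist_coeffs" ([k1, k2, p1, p2, k3] as OpenCV has them; the pictures are not rectified), "eye" and "orientation" of the camera in the world. Camera axes: x right, y up, looking along -z (the intrinsics and any distortion apply to the point x, -y, -z); pixel columns grow to the right and rows downward; lengths in m; the calibration is good to about 2 mm. A picture is of the moment at which its call begins. camera_params takes no time and is no camera call.
- hand_in(): hands the job in; it is judged then, once.
The state is a dict: "time": time; "joint_positions": joint angles; "qvel": joint speeds; "tau": joint torques, N m; "tcp_pos": TCP position; "orientation": TCP orientation; "force": force on the tool from outside, world axes, zero at the start; "torque": the same for the moment, N m; "finger_gap": finger opening in m; "grip_force": force on a finger pad.
Only numpy, scipy, OpenCV 4.12 (cv2) and the standard library are available. Lean on these libraries where they do the work, as an engineer would, in place of code of your own. Each camera call takes 0.05 s, during which the arm holds its last target. There are 200 camera calls.

TASK

The four refrigerant-line parts on the brazing jig were laid out in the wrong order. Rearrange them so that from the inlet tube towards the expansion valve the line reads: shut-off ball valve, filter drier, sight glass, solenoid valve. Each must lie fully down in both V-heads of its own saddle on the rail, centred, and upright (lever, window and coil on top), either end first; the spare saddle may be used to park a part.

Things in the scene. Friction and masses are not known exactly. Their poses are not given: they have to be found in the camera images.
- shutoff_valve: loose brass ball valve: round body 26 mm across, 32 long; a flat lever 12 mm wide on top lies along the pipe 22 to 30 mm above its axis, from 7 mm behind the stem to 47 along +y. Copper stubs, 10 mm across, reach 50 mm either way from its middle. Origin: middle, on the pipe axis; y along the pipe, z up. Grip the body across the pipe at axis height. 0.14 to 0.22 kg.
- filter_drier: loose copper filter drier: plain cylinder 30 mm across, 34 long, cone ends (56 long in all), nothing on top. Copper stubs, 10 mm across, reach 50 mm either way from its middle. Origin: middle, on the pipe axis; y along the pipe, z up. Grip it across the pipe at axis height. Its roll about the pipe does not matter. 0.13 to 0.21 kg.
- sight_glass: loose brass sight glass: low block 34 mm along the pipe, 26 across, 14 below to 10 above the pipe axis; on top a round window (26 mm steel ring, dark glass, white dot) up to 20 mm above the axis. Copper stubs, 10 mm across, reach 50 mm either way from its middle. Origin: middle, on the pipe axis; y along the pipe, z up. Grip the block across the pipe at axis height. 0.1 to 0.17 kg.
- solenoid_valve: loose solenoid valve: brass body 24 mm across; on top a black coil box, 34 mm along the pipe, 30 across, 14 to 40 above the pipe axis, with a steel strap and nut up to 47. Copper stubs, 10 mm across, reach 50 mm either way from its middle. Origin: middle, on the pipe axis; y along the pipe, z up. Grip the coil across the pipe, 24 mm above the axis. 0.18 to 0.29 kg.
- saddle_1: fixed saddle on the rail: foot 100x36x6 mm, two V-heads 80 mm apart (90 degree vees opening upward, 28 mm wide on top, 8 thick) that hold a part by its stubs. Origin: middle of the foot's underside, 20 mm above the bench; y along the rail, z up. A seated part's origin is 40 mm straight above it. Saddles 1 to 4 are alike, in a row, 115 mm apart, 1 at the robot's right.
- saddle_2: saddle 2 in the row on the rail: like saddle 1 in shape, origin and axes.
- saddle_3: saddle 3 in the row on the rail: like saddle 1 in shape, origin and axes.
- saddle_4: saddle 4 in the row on the rail: like saddle 1 in shape, origin and axes.
- spare_saddle: spare saddle, empty, fixed, standing alone between robot and rail on a 110 mm cut of the same rail: same shape, origin, axes and heights as saddle 1 (origin 20 mm above the bench). A part can be parked in it.
- expansion_valve: expansion valve fixed at one end of the rail, 90 mm beyond the end saddle (saddle 1 or saddle 4, it varies): brass body under a round steel dome 47 mm across whose top is 74 mm above the origin, thin capillary coiled under it. Origin: underside of its foot, 20 mm above the bench. The rail's other end carries a post with a plain copper tube, the inlet.
There are look-alikes about, which are no part of the job. Leave any blue look-alike of the solenoid_valve alone.

How it is judged:
By the outcome, as a careful person would: the job done as asked, in the order asked, and still so for the second after the job is handed in, with the robot touching nothing.
It also fails if it takes over 104 s, if anything falls off the work surface, if the arm or the gripper's body presses on something with over 40 N, if the wrist force passes 120 N, or if a joint passes its speed limit or range.

## Working session

There is one attempt and no reset: what is moved stays moved. The work goes in short steps, Python scripts to look and compute and a tool call to move; the robot and the scene stay as the last step left them, time stands still between calls to the robot, and variables do not carry over. Pictures are saved under pics/ and viewed, at most 14 in all, crops included, and the job is handed in when it is done.

Besides the shell and the picture viewer there is one more tool, called after "Request:" as name([rows], argument=value, ...), one row to a line, values as JSON. carry_out: Moves the arm, as the interface text tells. Its arguments: {"type":"object","properties":{"deltas":{"type":"array"},"force":{"type":"number"}},"required":["deltas"]}

```bash
mkdir -p pics; python3 - <<'E'
from plant import *
import cv2
for n in("top","scene"):
    cv2.imwrite(f"pics/{n}0.png",read_camera(n)[:,:,::-1]); print(n,camera_params(n))
print(sense(),pinch_z if not callable(pinch_z) else pinch_z())
E
```

```text
top {'fx': 608.083297288073, 'fy': 608.083297288073, 'cx': 319.62976494591555, 'cy': 243.0455345767284, 'dist_coeffs': array([0.03490155, 0.        , 0.        , 0.        , 0.        ]), 'eye': array([ 0.32424627, -0.08686491,  1.40109877]), 'orientation': array([ 0.11973966, -0.11780011, -1.56594527])}
scene {'fx': 523.8733972985892, 'fy': 523.8733972985892, 'cx': 319.3699646553629, 'cy': 236.56839190557676, 'dist_coeffs': array([-0.1237063,  0.       ,  0.       ,  0.       ,  0.       ]), 'eye': array([0.24585413, 0.57171813, 0.88429795]), 'orientation': array([ 0.210904  , -0.96170824, -2.50595226])}
{'time': 0.1, 'joint_positions': array([-8.67889665e-01,  3.59323314e-01,  1.11705212e-02, -2.94447828e-04,
       -1.22409894e+00, -2.88083640e-01]), 'qvel': array([ 0.00050727, -0.00191512,  0.0010296 , -0.00013818, -0.0010673 ,
        0.00060986]), 'tau': array([-2.77671432e-03, -5.84765267e+01,  2.94105953e+01,  6.95463628e+00,
       -3.27143454e-03,  2.52977884e-06]), 'tcp_pos': array([ 0.27183911, -0.6173843 ,  0.23046343]), 'orientation': array([ 6.46693990e-01, -3.07385246e+00, -2.21766253e-03]), 'force': array([-0.84257983, -0.91839536,  0.48730057]), 'torque': array([ 0.0644252 ,  0.00716709, -0.00531044]), 'grip_force': 0.0, 'finger_gap': 0.08492862191889973} 0.0187
```

View pics/top0.png

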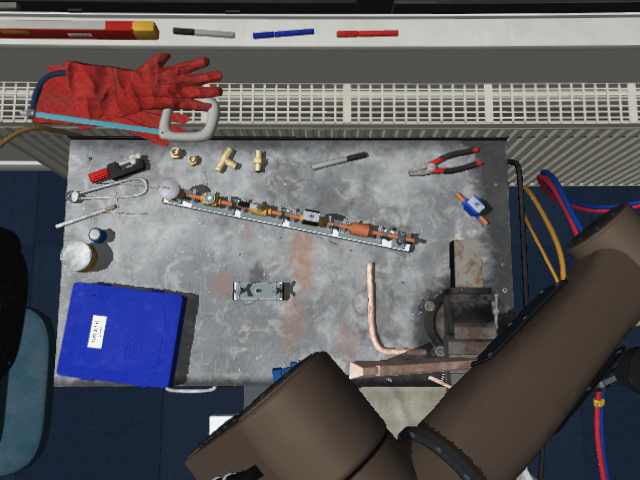

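View pics/scene0.png

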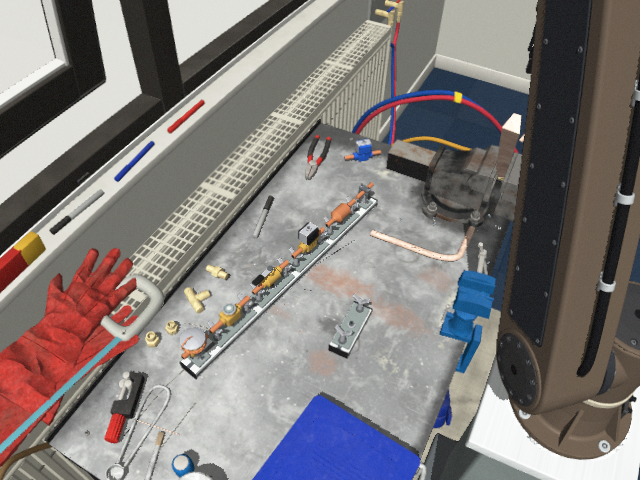

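The top view shows the dome at (171,188), beyond saddle 4, and the inlet at (415,240). The parts run along that line and the spare saddle is at (259,291). I'll enlarge it to get precise points.

```bash
python3 - <<'E'
import cv2
a=cv2.imread("pics/top0.png")
c=cv2.resize(a[170:260,155:315],None,fx=5,fy=5,interpolation=cv2.INTER_CUBIC);cv2.imwrite("pics/t1.png",c)
c=cv2.resize(a[190:310,225:425],None,fx=4,fy=4,interpolation=cv2.INTER_CUBIC);cv2.imwrite("pics/t2.png",c)
a=cv2.imread("pics/scene0.png")
c=cv2.resize(a[175:375,165:390],None,fx=3,fy=3,interpolation=cv2.INTER_CUBIC);cv2.imwrite("pics/s1.png",c)
E
```

```text
(no output)
```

View pics/t1.png

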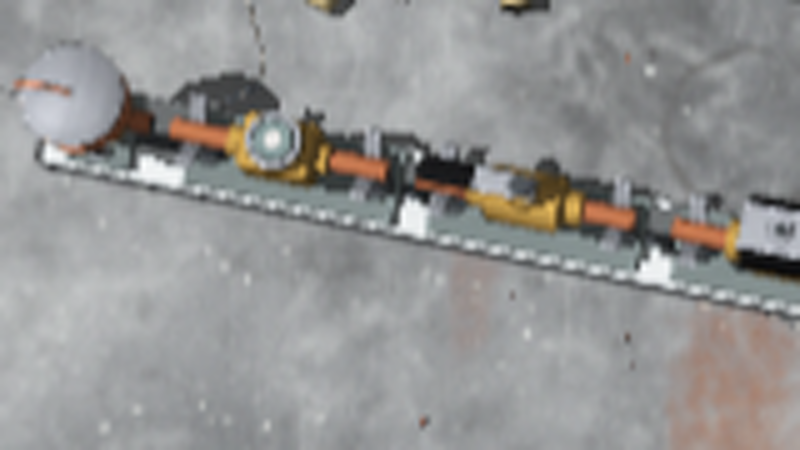

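View pics/t2.png

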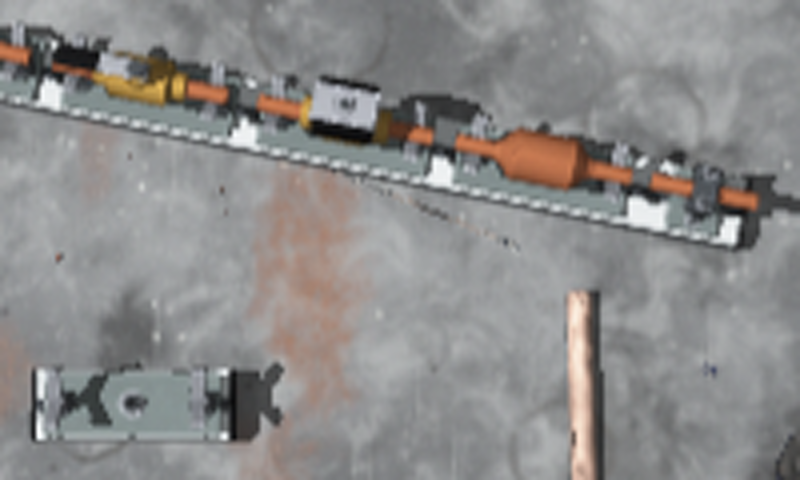

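View pics/s1.png

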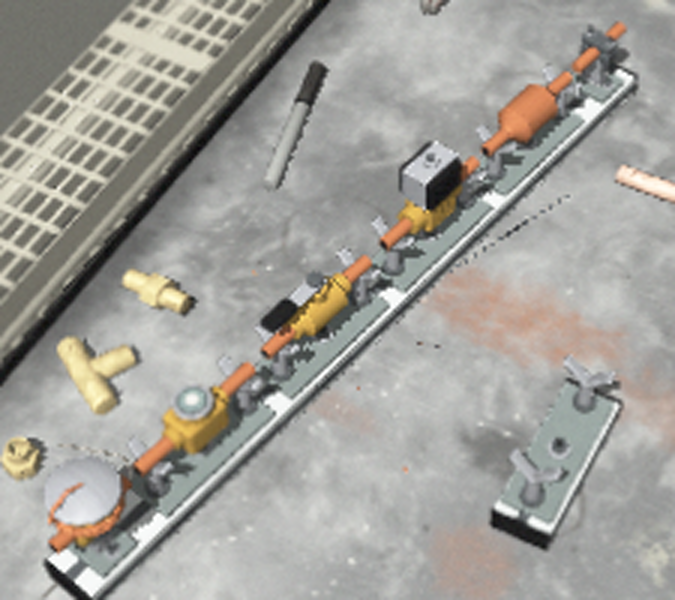

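Confirmed: 1 = drier, 2 = solenoid, 3 = shut-off, 4 = sight glass. The inlet is at the saddle 1 end. Next I'll enlarge the spare saddle.

```bash
python3 - <<'E'
import cv2,numpy as np
a=cv2.imread("pics/top0.png");b=cv2.imread("pics/scene0.png")
c=cv2.resize(a[275:307,228:300],None,fx=9,fy=9,interpolation=cv2.INTER_CUBIC)
d=cv2.resize(b[290:360,325:375],None,fx=8,fy=8,interpolation=cv2.INTER_CUBIC)
m=np.zeros((600,800,3),np.uint8);
m[:288,:648]=c; cv2.imwrite("pics/sp1.png",m[:288,:648]); cv2.imwrite("pics/sp2.png",d)
E
```

```text
(no output)
```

View pics/sp1.png

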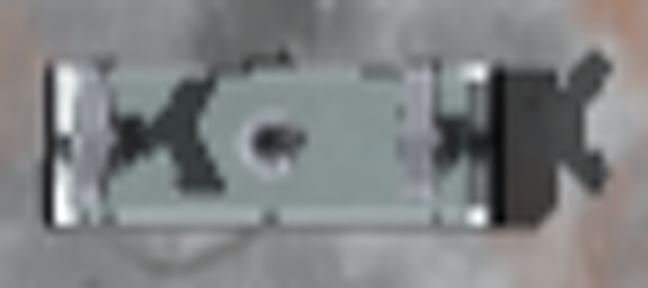

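View pics/sp2.png

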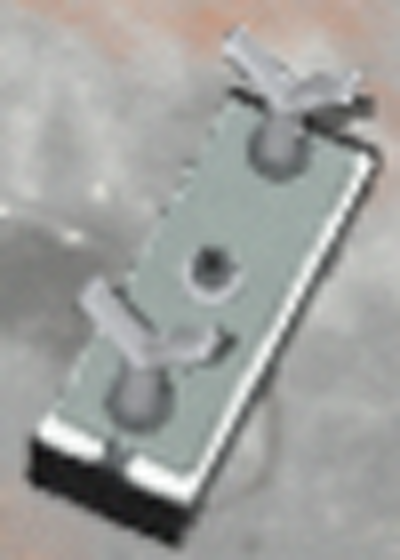

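```bash
cat >h.py <<'E'
import numpy as np,cv2
from scipy.spatial.transform import Rotation as R
from scipy.optimize import least_squares
from plant import camera_params
P={n:camera_params(n) for n in("top","scene")}
def proj(n,X):
    p=P[n];c=(R.from_rotvec(p["orientation"]).inv().apply(np.atleast_2d(X)-p["eye"]))*[1,-1,-1]
    K=np.array([[p["fx"],0,p["cx"]],[0,p["fy"],p["cy"]],[0,0,1]])
    return cv2.projectPoints(c,np.zeros(3),np.zeros(3),K,p["dist_coeffs"])[0][:,0]
def un(px,s,o): return (np.array(px,float)+.5)/s-.5+np.array(o)
def fit(obs,x0):
    # obs: (cam, pixel, s along pipe, z, lateral t); state x,y,yaw of pipe direction (y axis)
    def pt(q,o): return [q[0]-np.sin(q[2])*o[2]+np.cos(q[2])*o[4],q[1]+np.cos(q[2])*o[2]+np.sin(q[2])*o[4],o[3]]
    f=lambda q:np.concatenate([proj(o[0],pt(q,o))[0]-o[1] for o in obs])
    r=least_squares(f,x0,loss="soft_l1");return r.x,r.fun.reshape(-1,2)
E
python3 - <<'E'
from h import *
t1=lambda *p:un(p,5,(155,170)); t2=lambda *p:un(p,4,(225,190)); s1=lambda *p:un(p,3,(165,175))
D=.115; z=.062
T=[("top",t1(172,128),3*D+.05,z,0),("top",t1(388,170),3*D-.05,z,0),("top",t1(635,216),2*D-.05,z,0),("top",t2(258,103),D+.05,z,0),("top",t2(434,136),D-.05,z,0),("top",t2(456,145),.05,z,0),("top",t2(632,175),-.05,z,0)]
S=[("scene",s1(*p),s,.061,0) for p,s in [((137,470),3*D+.05),((252,370),3*D-.05),((265,350),2*D+.05),((370,262),2*D-.05),((383,243),D+.05),((476,163),D-.05),((486,150),.05)]]
for o in(T,S,T+S):
    q,r=fit(o,[.5,-.2,.1]); print(q.round(4),np.degrees(q[2]).round(2)); print(r.round(1).tolist())
a=lambda *p:un(p,9,(228,275)); b=lambda *p:un(p,8,(325,290))
T=[("top",a(92,130),.04,.067,0),("top",a(419,131),-.04,.067,0),("top",a(272,140),0,.026,0)]
S=[("scene",b(158,314),.04,.067,0),("scene",b(296,63),-.04,.067,0),("scene",b(212,268),0,.026,0)]
for o in(T,S,T+S):
    q,r=fit(o,[.4,0,0.]); print(q.round(4),np.degrees(q[2]).round(2)); print(r.round(1).tolist())
E
```

```text
[ 0.5594 -0.1774 -0.1985] -11.37
[[-0.3, -0.2], [-0.1, 0.1], [0.6, 0.9], [-0.4, -0.4], [-0.7, 0.1], [0.4, -0.9], [0.4, 0.4]]
[ 0.5606 -0.1756 -0.2004] -11.48
[[-0.0, 0.3], [-0.5, -1.0], [0.6, 0.7], [-0.4, -1.0], [0.1, 0.9], [-0.4, -0.3], [0.6, 0.1]]
[ 0.56   -0.1765 -0.2004] -11.48
[[-0.6, -0.8], [-0.4, -0.4], [0.2, 0.5], [-0.8, -0.8], [-1.1, -0.3], [-0.0, -1.2], [-0.1, 0.2], [0.5, 0.0], [-0.0, -1.2], [1.0, 0.5], [0.1, -1.2], [0.6, 0.7], [0.0, -0.4], [1.0, -0.1]]
[ 0.4256  0.0545 -0.0021] -0.12
[[-0.1, -0.1], [0.1, -0.1], [0.0, 0.2]]
[0.4262 0.055  0.0152] 0.87
[[-0.3, -0.1], [-0.1, -0.9], [0.5, 1.1]]
[0.4259 0.0547 0.008 ] 0.46
[[-0.2, -0.1], [-0.1, -0.5], [-0.1, 0.1], [-0.3, -0.2], [0.2, -0.9], [0.7, 1.0]]
```

Request:
carry_out([
  [0, 0, 4.57, 0.024, 0.0367, 0, 1],
  [0, 0, 4.57, 0.024, 0.0367, 0, 1],
  [0, 0, 4.57, 0.024, 0.0367, 0, 1],
  [0, 0, 4.57, 0.024, 0.0367, 0, 1],
  [0, 0, 4.57, 0.024, 0.0367, 0, 1],
  [0, 0, 4.57, 0.024, 0.0367, 0, 1],
  [0, 0, 4.57, 0.024, 0.0367, 0, 1],
  [0, 0, 4.57, 0.024, 0.0367, 0, 1],
  [0, 0, 4.57, 0.024, 0.0367, 0, 1],
  [0, 0, 4.57, 0.024, 0.0367, 0, 1],
  [0, 0, 4.57, 0.024, 0.0367, 0, 1],
  [0, 0, 4.57, 0.024, 0.0367, 0, 1],
], force=40)

```text
time: 1.3
tcp_pos: [0.5605, -0.1756, 0.2311]
orientation: [1.994, -2.427, -0.0]
force: [0.5, -0.7, -0.2]
finger_gap: 0.0853
grip_force: 0.0
```

Request:
carry_out([
  [0, 0, -0.3, -0.0005, -0.001, -0.024, 1],
  [0, 0, 0, 0, 0, -0.024, 1],
  [0, 0, 0, 0, 0, -0.024, 1],
  [0, 0, 0, 0, 0, -0.024, 1],
  [0, 0, 0, 0, 0, -0.024, 1],
  [0, 0, 0, 0, 0, -0.024, 1],
  [0, 0, 0, 0, 0, -0.024, 1],
  [0, 0, 0, 0, 0, -0.008, 1],
  [0, 0, 0, 0, 0, -0.008, 1],
  [0, 0, 0, 0, 0, -0.008, 1],
  [0, 0, 0, 0, 0, 0, 1],
  [0, 0, 0, 0, 0, 0, 1],
])

```text
time: 2.5
tcp_pos: [0.5599, -0.1784, 0.0399]
orientation: [-1.983, 2.436, -0.001]
force: [0.1, 0.2, -0.1]
finger_gap: 0.0854
grip_force: 0.0
```

```bash
cat > look.py <<'E'
import sys,cv2
from plant import *
n,f,x0,x1,y0,y1,k=sys.argv[1],sys.argv[2],*map(int,sys.argv[3:])
a=read_camera(n)[:,:,::-1]; cv2.imwrite(f"pics/full_{f}.png",a)
cv2.imwrite(f"pics/{f}.png",cv2.resize(a[y0:y1,x0:x1],None,fx=k,fy=k,interpolation=cv2.INTER_CUBIC))
s=sense();print(s["time"],s["tcp_pos"].round(4),s["orientation"].round(4),s["force"].round(1),s["joint_positions"].round(2))
E
python3 look.py scene g1 270 430 150 270 5
```

```text
2.55 [ 0.56   -0.1784  0.0401] [-1.9832e+00  2.4354e+00 -1.3000e-03] [-0.4  0.6 -0. ] [ 0.02  0.41 -0.41  0.   -0.75 -0.23]
```

View pics/g1.png

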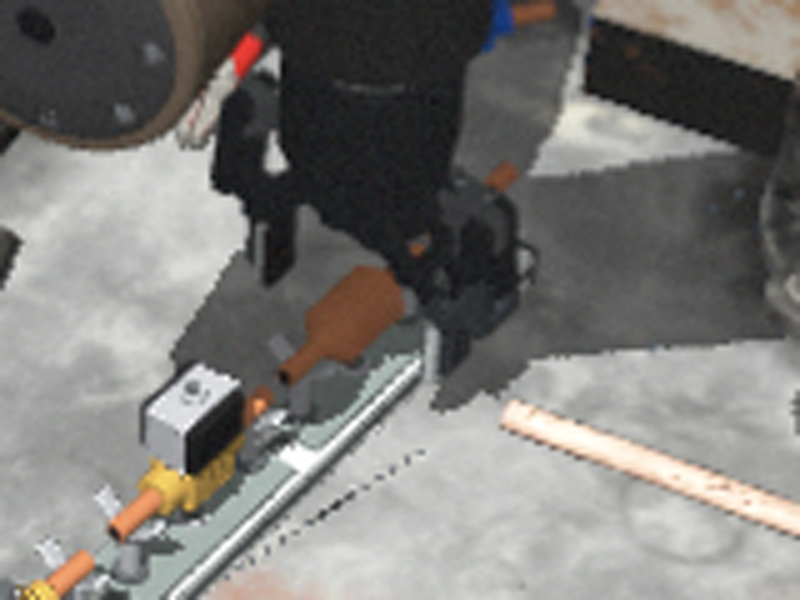

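The fingers straddle the drier: tips at (270,270) and (445,370), drier centre at (355,315). Closing.

Request:
carry_out([
  [0, 0, 0, 0, 0.0015, -0.001, 1],
  [0, 0, 0, 0, 0, 0, -1],
  [0, 0, 0, 0, 0, 0, -1],
  [0, 0, 0, 0, 0, 0, -1],
  [0, 0, 0, 0, 0, 0, -1],
  [0, 0, 0, 0, 0, 0, -1],
  [0, 0, 0, 0, 0, 0, -1],
  [0, 0, 0, 0, 0, 0, -1],
  [0, 0, 0, 0, 0, 0, -1],
], force=40)

```text
time: 3.45
tcp_pos: [0.5601, -0.1769, 0.0386]
orientation: [-1.983, 2.435, -0.001]
force: [3.5, -1.4, 0.7]
finger_gap: 0.0287
grip_force: 39.5
```

Request:
carry_out([
  [0, 0, 0, 0, 0, 0.015, -1],
  [0, 0, 0, 0, 0, 0.025, -1],
  [0, 0, 0, 0, 0, 0.025, -1],
  [0, 0, 0, 0, 0, 0.015, -1],
  [0, 0, 1.4, -0.0165, 0.029, 0, -1],
  [0, 0, 1.4, -0.0165, 0.029, 0, -1],
  [0, 0, 1.4, -0.0165, 0.029, 0, -1],
  [0, 0, 1.4, -0.0165, 0.029, 0, -1],
  [0, 0, 1.5, -0.017, 0.029, 0, -1],
  [0, 0, 1.5, -0.017, 0.029, 0, -1],
  [0, 0, 1.5, -0.017, 0.029, 0, -1],
  [0, 0, 1.5, -0.017, 0.0284, 0, -1],
])

```text
time: 4.65
tcp_pos: [0.4236, 0.055, 0.1177]
orientation: [2.219, -2.221, -0.001]
force: [0.5, 0.6, -1.8]
finger_gap: 0.0286
grip_force: 39.9
```

Request:
carry_out([
  [0, 0, 0, 0, 0, -0.02, -1],
  [0, 0, 0, 0, 0, -0.02, -1],
  [0, 0, 0, 0, 0, -0.015, -1],
])

```text
time: 4.95
tcp_pos: [0.4239, 0.0543, 0.062]
orientation: [2.219, -2.221, -0.002]
force: [-0.7, 0.4, -1.9]
finger_gap: 0.0283
grip_force: 39.9
```

```bash
python3 look.py scene g2 280 440 240 360 5
```

```text
5.0 [0.4228 0.0536 0.0601] [ 2.2154 -2.2203 -0.0033] [-1.   0.2 -4.5] [ 0.59  0.15 -0.74 -0.   -0.69 -0.59]
```

View pics/g2.png

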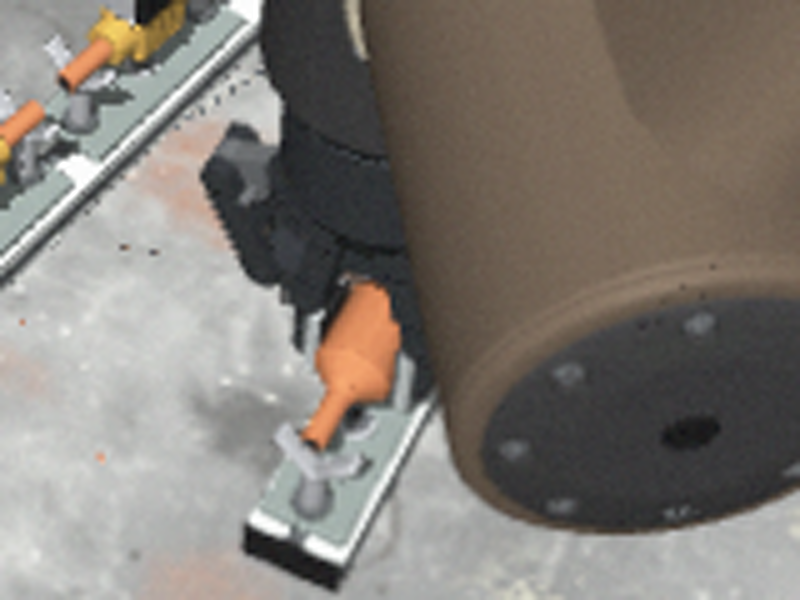

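The drier is above the spare with its stub over the vee at (315,440). I'll let it settle and check for contact.

Request:
carry_out([
  [0, 0, 0, 0, 0, 0, -1],
  [0, 0, 0, 0, 0, 0, -1],
  [0, 0, 0, 0, 0, 0, -1],
])

```text
time: 5.3
tcp_pos: [0.4259, 0.0547, 0.064]
orientation: [-2.219, 2.223, -0.0]
force: [0.1, 0.2, -1.7]
finger_gap: 0.0287
grip_force: 40.0
```

```bash
python3 - <<'E'
from plant import *
s=sense();print(s["tcp_pos"],s["joint_positions"],s["qvel"].round(3),s["force"],s["tau"])
from scipy.spatial.transform import Rotation as R
print(R.from_rotvec(s["orientation"]).as_matrix().round(3))
E
```

```text
[0.42587649 0.05465868 0.06398725] [ 5.90768893e-01  1.46202430e-01 -7.31733831e-01  7.71963654e-05
 -6.91877276e-01 -5.92660932e-01] [ 0.001 -0.003 -0.002  0.     0.004  0.001] [ 0.10119038  0.17388419 -1.71699696] [ 2.94669019e-02 -3.22907996e+01  2.03651655e+01  4.92386341e+00
 -2.48018507e-02 -1.69934124e-04]
[[-0.002 -1.     0.001]
 [-1.     0.002  0.001]
 [-0.001 -0.001 -1.   ]]
```

Request:
carry_out([
  [0, 0, 0, 0, 0, -0.008, -1],
  [0, 0, 0, 0, 0, -0.008, -1],
  [0, 0, 0, 0, 0, -0.005, -1],
  [0, 0, 0, 0, 0, -0.003, -1],
  [0, 0, 0, 0, 0, 0, -1],
  [0, 0, 0, 0, 0, 0, -1],
])

```text
time: 5.9
tcp_pos: [0.4255, 0.0545, 0.0392]
orientation: [2.219, -2.223, -0.0]
force: [-0.2, -0.2, -1.7]
finger_gap: 0.0288
grip_force: 40.0
```

Request:
carry_out([
  [0, 0, 0, 0, 0, -0.0005, -1],
  [0, 0, 0, 0, 0, -0.0005, -1],
  [0, 0, 0, 0, 0, 0, -1],
])

```text
time: 6.2
tcp_pos: [0.4257, 0.0547, 0.0388]
orientation: [-2.22, 2.223, -0.0]
force: [-2.3, 0.1, 3.8]
finger_gap: 0.0287
grip_force: 40.5
```

Request:
carry_out([
  [0, 0, 0, 0, 0, 0, 1],
  [0, 0, 0, 0, 0, 0, 1],
  [0, 0, 0, 0, 0, 0, 1],
  [0, 0, 0, 0, 0, 0.015, 1],
  [0, 0, 0, 0, 0, 0.03, 1],
  [0, 0, 0, 0, 0, 0.03, 1],
  [0, 0, 0, 0, 0, 0.026, 1],
  [0, 0, -2.35, 0.036, -0.0012, 0, 1],
  [0, 0, -2.35, 0.036, -0.0012, 0, 1],
  [0, 0, -2.35, 0.036, -0.0012, 0, 1],
  [0, 0, -2.35, 0.036, -0.0012, 0, 1],
  [0, 0, -2.35, 0.036, -0.0012, 0, 1],
])

```text
time: 7.4
tcp_pos: [0.6069, 0.0483, 0.139]
orientation: [1.978, -2.44, -0.0]
force: [-0.4, 1.4, 0.1]
finger_gap: 0.0855
grip_force: 0.0
```

Request:
carry_out([
  [0, 0, 0, 0, 0, 0, 1],
  [0, 0, 0, 0, 0, 0, 1],
])

```text
time: 7.6
tcp_pos: [0.6055, 0.0482, 0.1382]
orientation: [1.978, -2.438, -0.001]
force: [-0.7, 0.3, 0.6]
finger_gap: 0.0854
grip_force: 0.0
```

```bash
python3 look.py scene g3 225 385 220 340 5
```

```text
7.65 [0.6049 0.0483 0.1385] [ 1.9792e+00 -2.4380e+00 -1.1000e-03] [ 0.5  0.2 -0.5] [ 0.4   0.32 -0.27 -0.   -0.98 -0.61]
```

View pics/g3.png

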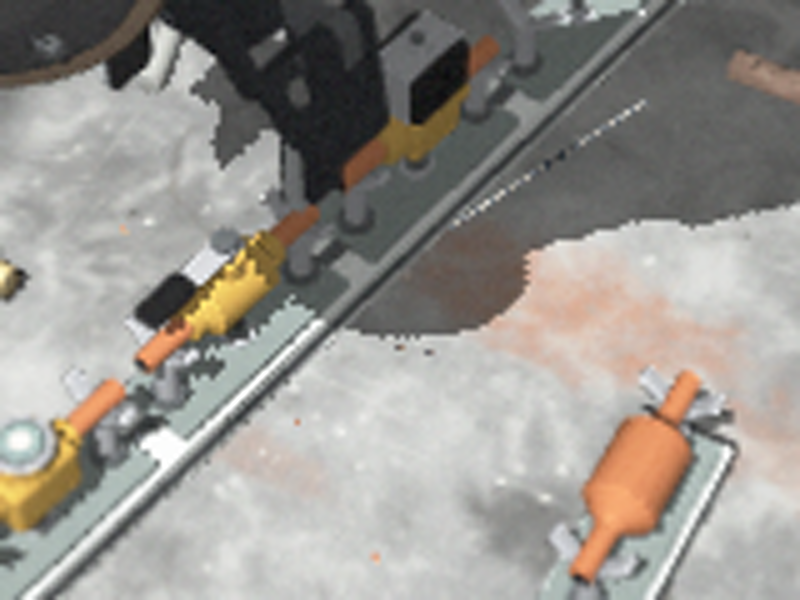

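The drier sits in the spare's vees (stubs at (685,395) and (595,560)). The shut-off valve is at (215,290). Descending on it and gripping.

Request:
carry_out([
  [0, 0, 0, 0.0005, 0.0006, -0.02, 1],
  [0, 0, 0, 0, 0, -0.025, 1],
  [0, 0, 0, 0, 0, -0.025, 1],
  [0, 0, 0, 0, 0, -0.02, 1],
  [0, 0, 0, 0, 0, -0.009, 1],
  [0, 0, 0, 0, 0, 0, 1],
  [0, 0, 0, 0, 0, 0, -1],
  [0, 0, 0, 0, 0, 0, -1],
  [0, 0, 0, 0, 0, 0, -1],
  [0, 0, 0, 0, 0, 0, -1],
  [0, 0, 0, 0, 0, 0, -1],
  [0, 0, 0, 0, 0, 0, -1],
], force=40)

```text
time: 8.85
tcp_pos: [0.6058, 0.0494, 0.0411]
orientation: [-1.98, 2.438, 0.0]
force: [-3.3, 1.6, 5.4]
finger_gap: 0.0247
grip_force: 38.9
```

Request:
carry_out([
  [0, 0, 0, 0, 0, 0, -1],
  [0, 0, 0, 0, 0, 0, -1],
])

```text
time: 9.05
tcp_pos: [0.6058, 0.0493, 0.041]
orientation: [-1.98, 2.438, 0.0]
force: [-3.3, 1.1, 5.9]
finger_gap: 0.0249
grip_force: 38.9
```

Request:
carry_out([
  [0, 0, 0, 0, 0, 0.015, -1],
  [0, 0, 0, 0, 0, 0.025, -1],
  [0, 0, 0, 0, 0, 0.03, -1],
  [0, 0, 0, 0, 0, 0.02, -1],
  [0, 0, 0, -0.0057, -0.0282, 0, -1],
  [0, 0, 0, -0.0057, -0.0282, 0, -1],
  [0, 0, 0, -0.0057, -0.0282, 0, -1],
  [0, 0, 0, -0.0057, -0.0282, 0, -1],
  [0, 0, 0, -0.0057, -0.0282, 0, -1],
  [0, 0, 0, -0.0057, -0.0282, 0, -1],
  [0, 0, 0, -0.0057, -0.0282, 0, -1],
  [0, 0, 0, -0.0057, -0.0282, 0, -1],
])

```text
time: 10.25
tcp_pos: [0.5598, -0.1775, 0.1303]
orientation: [1.98, -2.439, -0.0]
force: [0.5, -0.2, -1.0]
finger_gap: 0.0244
grip_force: 39.6
```

Request:
carry_out([
  [0, 0, 0, 0, 0, -0.02, -1],
  [0, 0, 0, 0, 0, -0.025, -1],
  [0, 0, 0, 0, 0, -0.015, -1],
  [0, 0, 0, 0, 0, 0, -1],
  [0, 0, 0, 0, 0, 0, -1],
])

```text
time: 10.75
tcp_pos: [0.5605, -0.1765, 0.0705]
orientation: [1.98, -2.438, -0.0]
force: [0.1, -0.0, -1.1]
finger_gap: 0.0249
grip_force: 39.6
```

```bash
python3 look.py scene g4 250 410 150 270 5
```

```text
10.8 [ 0.561  -0.1765  0.0711] [-1.9804e+00  2.4381e+00 -1.2000e-03] [ 0.7  0.2 -0.4] [ 0.03  0.37 -0.38  0.   -0.82 -0.23]
```

View pics/g4.png

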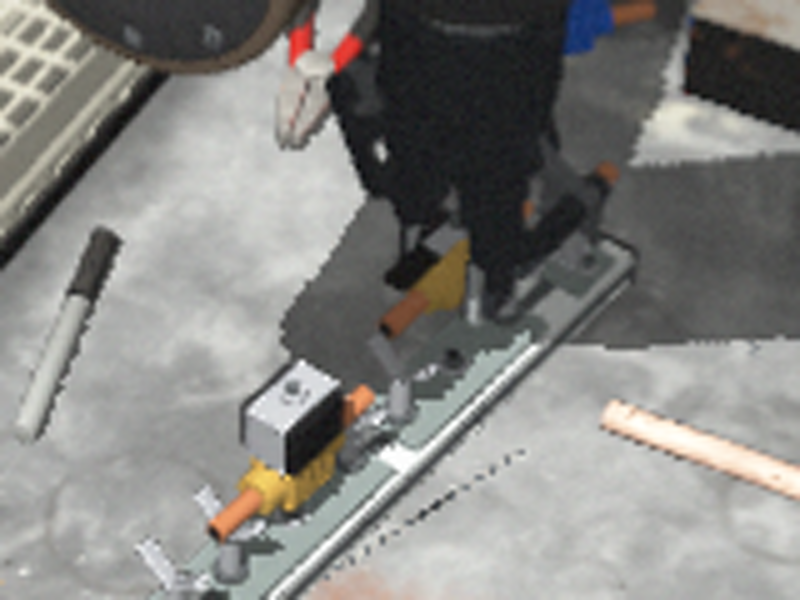

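Request:
carry_out([
  [0, 0, 0, -0.0003, 0.0003, -0.012, -1],
  [0, 0, 0, 0, 0, -0.01, -1],
  [0, 0, 0, 0, 0, -0.005, -1],
  [0, 0, 0, 0, 0, -0.002, -1],
  [0, 0, 0, 0, 0, 0, -1],
  [0, 0, 0, 0, 0, 0, -1],
])

```text
time: 11.4
tcp_pos: [0.5603, -0.1762, 0.0413]
orientation: [-1.98, 2.439, -0.0]
force: [1.3, 0.7, -1.1]
finger_gap: 0.0246
grip_force: 39.6
```

Request:
carry_out([
  [0, 0, 0, 0, 0, -0.0007, -1],
  [0, 0, 0, 0, 0, 0, -1],
  [0, 0, 0, 0, 0, 0, -1],
])

```text
time: 11.7
tcp_pos: [0.5603, -0.1762, 0.0411]
orientation: [-1.98, 2.438, -0.001]
force: [-1.4, 0.8, 5.1]
finger_gap: 0.0247
grip_force: 40.2
```

Request:
carry_out([
  [0, 0, 0, 0, 0, 0, 1],
  [0, 0, 0, 0, 0, 0, 1],
  [0, 0, 0, 0, 0, 0, 1],
  [0, 0, 0, 0, 0, 0.015, 1],
  [0, 0, 0, 0, 0, 0.03, 1],
  [0, 0, 0, 0, 0, 0.03, 1],
  [0, 0, 0, 0, 0, 0.026, 1],
  [0, 0, 0, 0.0057, 0.0281, 0, 1],
  [0, 0, 0, 0.0057, 0.0281, 0, 1],
  [0, 0, 0, 0.0057, 0.0281, 0, 1],
  [0, 0, 0, 0.0057, 0.0281, 0, 1],
  [0, 0, 0, 0.0057, 0.0281, 0, 1],
])

```text
time: 12.9
tcp_pos: [0.5886, -0.0345, 0.1415]
orientation: [1.98, -2.439, -0.0]
force: [-0.4, 0.5, 0.3]
finger_gap: 0.0856
grip_force: 0.0
```

Request:
carry_out([
  [0, 0, 0, 0.0057, 0.0281, 0, 1],
  [0, 0, 0, 0.0057, 0.0281, 0, 1],
  [0, 0, 0, 0.0057, 0.0281, 0, 1],
  [0, 0, 0, 0.0057, 0.0281, 0, 1],
  [0, 0, 0, 0.0057, 0.0281, 0, 1],
  [0, 0, 0, 0.0057, 0.0281, 0, 1],
  [0, 0, 0, 0.0057, 0.0281, 0, 1],
  [0, 0, 0, 0, 0, 0, 1],
  [0, 0, 0, 0, 0, 0, 1],
])

```text
time: 13.8
tcp_pos: [0.6282, 0.1616, 0.141]
orientation: [1.981, -2.437, -0.0]
force: [0.0, 0.3, -0.0]
finger_gap: 0.0852
grip_force: 0.0
```

```bash
python3 look.py scene g5 250 410 140 260 5
```

```text
13.85 [0.6281 0.1609 0.1411] [ 1.9802e+00 -2.4377e+00 -4.0000e-04] [-0.4 -0.4  0.9] [ 0.55  0.38 -0.17 -0.   -1.02 -0.76]
```

View pics/g5.png

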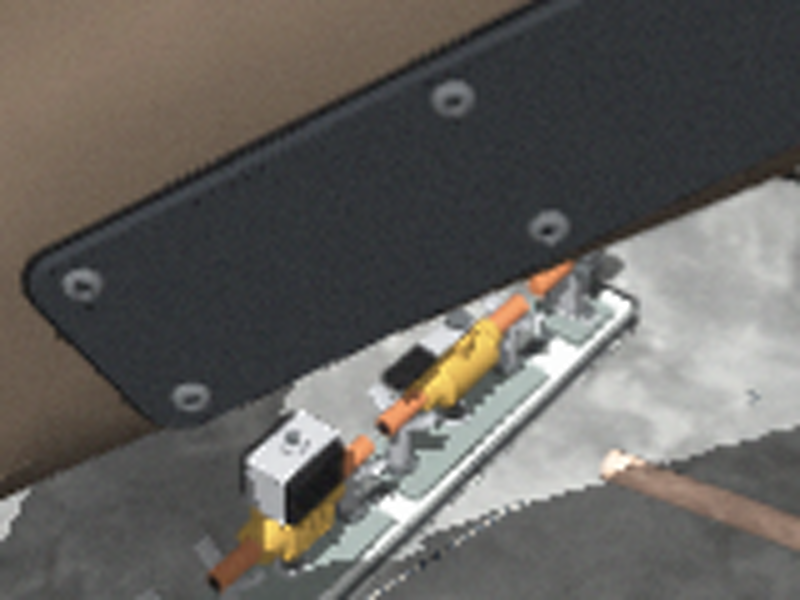

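The shut-off valve is seated upright in saddle 1 at (455,370). Next is the sight glass.

Request:
carry_out([
  [0, 0, 0, 0.0003, 0, -0.02, 1],
  [0, 0, 0, 0, 0, -0.025, 1],
  [0, 0, 0, 0, 0, -0.025, 1],
  [0, 0, 0, 0, 0, -0.02, 1],
  [0, 0, 0, 0, 0, -0.0115, 1],
  [0, 0, 0, 0, 0, 0, 1],
  [0, 0, 0, 0, 0, 0, -1],
  [0, 0, 0, 0, 0, 0, -1],
  [0, 0, 0, 0, 0, 0, -1],
  [0, 0, 0, 0, 0, 0, -1],
  [0, 0, 0, 0, 0, 0, -1],
  [0, 0, 0, 0, 0, 0, -1],
], force=40)

```text
time: 15.05
tcp_pos: [0.6283, 0.1614, 0.041]
orientation: [-1.981, 2.438, 0.001]
force: [-6.0, 2.0, 5.8]
finger_gap: 0.0256
grip_force: 39.9
```

Request:
carry_out([
  [0, 0, 0, 0, 0, 0, -1],
  [0, 0, 0, 0, 0, 0, -1],
])

```text
time: 15.25
tcp_pos: [0.6284, 0.1614, 0.041]
orientation: [-1.981, 2.438, 0.001]
force: [-4.7, 1.2, 5.3]
finger_gap: 0.0253
grip_force: 39.9
```

Request:
carry_out([
  [0, 0, 0, 0, 0, 0.015, -1],
  [0, 0, 0, 0, 0, 0.025, -1],
  [0, 0, 0, 0, 0, 0.015, -1],
  [0, 0, 0, -0.0057, -0.0282, 0, -1],
  [0, 0, 0, -0.0057, -0.0282, 0, -1],
  [0, 0, 0, -0.0057, -0.0282, 0, -1],
  [0, 0, 0, -0.0058, -0.0281, 0, -1],
  [0, 0, 0, 0, 0, 0, -1],
  [0, 0, 0, 0, 0, -0.015, -1],
  [0, 0, 0, 0, 0, -0.015, -1],
  [0, 0, 0, 0, 0, 0, -1],
  [0, 0, 0, 0, 0, 0, -1],
])

```text
time: 16.45
tcp_pos: [0.6062, 0.0486, 0.0657]
orientation: [1.981, -2.438, 0.0]
force: [0.6, 0.1, -1.3]
finger_gap: 0.0254
grip_force: 39.6
```

Request:
carry_out([
  [0, 0, 0, -0.0006, 0, -0.01, -1],
  [0, 0, 0, 0, 0, -0.008, -1],
  [0, 0, 0, 0, 0, -0.004, -1],
  [0, 0, 0, 0, 0, -0.002, -1],
  [0, 0, 0, 0, 0, 0, -1],
  [0, 0, 0, 0, 0, 0, -1],
])

```text
time: 17.05
tcp_pos: [0.6054, 0.0483, 0.0412]
orientation: [-1.98, 2.439, -0.0]
force: [1.1, -0.7, -0.9]
finger_gap: 0.0256
grip_force: 39.8
```

Request:
carry_out([
  [0, 0, 0, 0, 0, -0.0007, -1],
  [0, 0, 0, 0, 0, 0, -1],
  [0, 0, 0, 0, 0, 0, -1],
])

```text
time: 17.35
tcp_pos: [0.6055, 0.0483, 0.041]
orientation: [-1.98, 2.438, -0.001]
force: [-2.4, -1.0, 6.5]
finger_gap: 0.0258
grip_force: 40.5
```

Request:
carry_out([
  [0, 0, 0, 0, 0, 0, 1],
  [0, 0, 0, 0, 0, 0, 1],
  [0, 0, 0, 0, 0, 0, 1],
  [0, 0, 0, 0, 0, 0.015, 1],
  [0, 0, 0, 0, 0, 0.03, 1],
  [0, 0, 0, 0, 0, 0.03, 1],
  [0, 0, 0, 0, 0, 0.026, 1],
  [0, 0, 0, -0.0056, -0.028, 0, 1],
  [0, 0, 0, -0.0056, -0.028, 0, 1],
  [0, 0, 0, -0.0057, -0.028, 0, 1],
  [0, 0, 0, -0.0057, -0.0282, 0, 1],
  [0, 0, 0, 0, 0, 0, 1],
])

```text
time: 18.55
tcp_pos: [0.5817, -0.0663, 0.1412]
orientation: [1.977, -2.441, -0.001]
force: [0.4, -0.4, -0.8]
finger_gap: 0.0853
grip_force: 0.0
```

Request:
carry_out([
  [0, 0, 0, 0, 0, 0, 1],
  [0, 0, 0, 0, 0, 0, 1],
])

```text
time: 18.75
tcp_pos: [0.5829, -0.0634, 0.1413]
orientation: [-1.98, 2.439, 0.0]
force: [-0.1, -0.0, 0.7]
finger_gap: 0.0854
grip_force: 0.0
```

Request:
carry_out([
  [0, 0, 0, -0.0003, -0.0002, -0.02, 1],
  [0, 0, 0, 0, 0, -0.025, 1],
  [0, 0, 0, 0, 0, -0.02, 1],
  [0, 0, 0, 0, 0, -0.0125, 1],
  [0, 0, 0, 0, 0, 0, 1],
  [0, 0, 0, 0, 0, 0, 1],
  [0, 0, 0, 0, 0, 0, -1],
  [0, 0, 0, 0, 0, 0, -1],
  [0, 0, 0, 0, 0, 0, -1],
  [0, 0, 0, 0, 0, 0, -1],
  [0, 0, 0, 0, 0, 0, -1],
  [0, 0, 0, 0, 0, 0, -1],
], force=50)

```text
time: 19.95
tcp_pos: [0.5828, -0.0641, 0.0645]
orientation: [-1.98, 2.438, -0.001]
force: [-0.2, 0.4, 5.0]
finger_gap: 0.0294
grip_force: 50.7
```

Request:
carry_out([
  [0, 0, 0, 0, 0, 0, -1],
  [0, 0, 0, 0, 0, 0, -1],
])

```text
time: 20.15
tcp_pos: [0.5828, -0.0641, 0.0645]
orientation: [-1.98, 2.438, -0.001]
force: [-1.1, 0.3, 5.5]
finger_gap: 0.0293
grip_force: 50.8
```

Request:
carry_out([
  [0, 0, 0, 0, 0, 0.015, -1],
  [0, 0, 0, 0, 0, 0.025, -1],
  [0, 0, 0, 0, 0, 0.02, -1],
  [0, 0, 0, 0.0057, 0.0282, 0, -1],
  [0, 0, 0, 0.0057, 0.0282, 0, -1],
  [0, 0, 0, 0.0057, 0.0282, 0, -1],
  [0, 0, 0, 0.0057, 0.0282, 0, -1],
  [0, 0, 0, 0.0057, 0.0282, 0, -1],
  [0, 0, 0, 0.0057, 0.0282, 0, -1],
  [0, 0, 0, 0.0057, 0.0282, 0, -1],
  [0, 0, 0, 0.0057, 0.0281, 0, -1],
  [0, 0, 0, 0, 0, 0, -1],
])

```text
time: 21.35
tcp_pos: [0.6282, 0.1644, 0.1228]
orientation: [1.983, -2.436, -0.001]
force: [0.0, 0.8, -2.3]
finger_gap: 0.0293
grip_force: 50.5
```

Request:
carry_out([
  [0, 0, 0, 0, 0, -0.02, -1],
  [0, 0, 0, 0, 0, -0.015, -1],
  [0, 0, 0, 0, 0, 0, -1],
  [0, 0, 0, 0, 0, 0, -1],
])

```text
time: 21.75
tcp_pos: [0.6277, 0.1609, 0.0886]
orientation: [1.979, -2.438, -0.0]
force: [0.7, -0.8, -1.6]
finger_gap: 0.0292
grip_force: 50.3
```

Request:
carry_out([
  [0, 0, 0, 0.0004, 0.0003, -0.01, -1],
  [0, 0, 0, 0, 0, -0.008, -1],
  [0, 0, 0, 0, 0, -0.004, -1],
  [0, 0, 0, 0, 0, -0.0015, -1],
  [0, 0, 0, 0, 0, 0, -1],
  [0, 0, 0, 0, 0, 0, -1],
])

```text
time: 22.35
tcp_pos: [0.6286, 0.1619, 0.0656]
orientation: [-1.98, 2.438, -0.0]
force: [-0.7, 0.1, -2.7]
finger_gap: 0.0295
grip_force: 50.5
```

Request:
carry_out([
  [0, 0, 0, 0, 0, -0.0007, -1],
  [0, 0, 0, 0, 0, 0, -1],
  [0, 0, 0, 0, 0, 0, -1],
])

```text
time: 22.65
tcp_pos: [0.6286, 0.1619, 0.065]
orientation: [-1.98, 2.438, -0.0]
force: [1.5, 0.4, -1.6]
finger_gap: 0.0292
grip_force: 50.5
```

Request:
carry_out([
  [0, 0, 0, 0, -0.0004, -0.0006, -1],
  [0, 0, 0, 0, 0, -0.0004, -1],
  [0, 0, 0, 0, 0, 0, -1],
  [0, 0, 0, 0, 0, 0, -1],
])

```text
time: 23.05
tcp_pos: [0.6287, 0.1618, 0.0648]
orientation: [-1.98, 2.437, -0.0]
force: [-3.6, 2.5, 6.0]
finger_gap: 0.0295
grip_force: 51.6
```

Request:
carry_out([
  [0, 0, 0, 0, 0, 0, 1],
  [0, 0, 0, 0, 0, 0, 1],
  [0, 0, 0, 0, 0, 0, 1],
  [0, 0, 0, 0, 0, 0.015, 1],
  [0, 0, 0, 0, 0, 0.03, 1],
  [0, 0, 0, 0, 0, 0.03, 1],
  [0, 0, 1.95, -0.034, -0.018, 0, 1],
  [0, 0, 1.95, -0.034, -0.018, 0, 1],
  [0, 0, 1.95, -0.034, -0.018, 0, 1],
  [0, 0, 1.95, -0.034, -0.018, 0, 1],
  [0, 0, 1.95, -0.034, -0.018, 0, 1],
  [0, 0, 1.95, -0.033, -0.017, 0, 1],
])

```text
time: 24.25
tcp_pos: [0.4243, 0.0536, 0.1396]
orientation: [-2.219, 2.222, -0.001]
force: [-1.2, -0.2, 1.0]
finger_gap: 0.0853
grip_force: 0.0
```

Request:
carry_out([
  [0, 0, 0, 0, 0, 0, 1],
  [0, 0, 0, 0, 0, 0, 1],
  [0, 0, 0, 0, 0, 0, 1],
])

```text
time: 24.55
tcp_pos: [0.4266, 0.0549, 0.1396]
orientation: [-2.217, 2.223, -0.001]
force: [0.1, 0.8, -0.4]
finger_gap: 0.0852
grip_force: 0.0
```

```bash
python3 look.py top g6 225 425 150 300 4
```

```text
24.6 [0.4265 0.055  0.1393] [-2.2179e+00  2.2236e+00 -7.0000e-04] [-0.6 -0.1  0.2] [ 0.59  0.03 -0.63  0.   -0.9  -0.59]
```

Request:
carry_out([
  [0, 0, 0, -0.0006, -0.0002, -0.02, 1],
  [0, 0, 0, 0, 0, -0.025, 1],
  [0, 0, 0, 0, 0, -0.025, 1],
  [0, 0, 0, 0, 0, -0.02, 1],
  [0, 0, 0, 0, 0, -0.0105, 1],
  [0, 0, 0, 0, 0, 0, 1],
  [0, 0, 0, 0, 0, 0, -1],
  [0, 0, 0, 0, 0, 0, -1],
  [0, 0, 0, 0, 0, 0, -1],
  [0, 0, 0, 0, 0, 0, -1],
  [0, 0, 0, 0, 0, 0, -1],
  [0, 0, 0, 0, 0, 0, -1],
], force=40)

```text
time: 25.8
tcp_pos: [0.4253, 0.0544, 0.0388]
orientation: [-2.218, 2.223, -0.001]
force: [0.1, -0.1, 6.0]
finger_gap: 0.0285
grip_force: 39.4
```

Request:
carry_out([
  [0, 0, 0, 0, 0, 0, -1],
  [0, 0, 0, 0, 0, 0, -1],
])

```text
time: 26.0
tcp_pos: [0.4253, 0.0544, 0.0388]
orientation: [-2.218, 2.223, -0.001]
force: [-1.4, 0.1, 6.2]
finger_gap: 0.0284
grip_force: 39.4
```

Request:
carry_out([
  [0, 0, 0, 0, 0, 0.015, -1],
  [0, 0, 0, 0, 0, 0.025, -1],
  [0, 0, 0, 0, 0, 0.025, -1],
  [0, 0, 0, 0, 0, 0.015, -1],
  [0, 0, -1.7, 0.0225, -0.017, 0, -1],
  [0, 0, -1.7, 0.0225, -0.017, 0, -1],
  [0, 0, -1.7, 0.0225, -0.017, 0, -1],
  [0, 0, -1.7, 0.0225, -0.017, 0, -1],
  [0, 0, -1.7, 0.0225, -0.017, 0, -1],
  [0, 0, -1.7, 0.0225, -0.017, 0, -1],
  [0, 0, -1.5, 0.0225, -0.017, 0, -1],
  [0, 0, 0, 0, 0, 0, -1],
])

```text
time: 27.2
tcp_pos: [0.584, -0.0665, 0.1173]
orientation: [1.977, -2.441, 0.0]
force: [-0.9, 0.2, -2.4]
finger_gap: 0.0285
grip_force: 40.1
```

Request:
carry_out([
  [0, 0, 0, 0, 0, -0.02, -1],
  [0, 0, 0, 0, 0, -0.02, -1],
  [0, 0, 0, 0, 0, -0.01, -1],
  [0, 0, 0, 0, 0, 0, -1],
  [0, 0, 0, 0, 0, 0, -1],
])

```text
time: 27.7
tcp_pos: [0.5824, -0.0647, 0.0686]
orientation: [1.981, -2.438, 0.0]
force: [-0.1, -0.7, -1.6]
finger_gap: 0.0285
grip_force: 40.1
```

Request:
carry_out([
  [0, 0, 0, 0.0003, 0.0002, -0.012, -1],
  [0, 0, 0, 0, 0, -0.01, -1],
  [0, 0, 0, 0, 0, -0.005, -1],
  [0, 0, 0, 0, 0, -0.0025, -1],
  [0, 0, 0, 0, 0, 0, -1],
  [0, 0, 0, 0, 0, 0, -1],
])

```text
time: 28.3
tcp_pos: [0.5827, -0.0648, 0.0389]
orientation: [-1.981, 2.438, -0.001]
force: [-0.9, -0.9, 0.8]
finger_gap: 0.0285
grip_force: 40.6
```

Request:
carry_out([
  [0, 0, 0, 0, 0, -0.0005, -1],
  [0, 0, 0, 0, 0, -0.0003, -1],
  [0, 0, 0, 0, 0, 0, -1],
])

```text
time: 28.6
tcp_pos: [0.5828, -0.0647, 0.0388]
orientation: [-1.981, 2.438, -0.001]
force: [-2.4, 0.0, 7.4]
finger_gap: 0.0288
grip_force: 41.2
```

Seated. Release and retreat upwards and back towards the robot's right, so the view is clear.

Request:
carry_out([
  [0, 0, 0, 0, 0, 0, 1],
  [0, 0, 0, 0, 0, 0, 1],
  [0, 0, 0, 0, 0, 0, 1],
  [0, 0, 0, 0, 0, 0.015, 1],
  [0, 0, 0, 0, 0, 0.03, 1],
  [0, 0, 0, 0, 0, 0.03, 1],
  [0, 0, 0, 0, 0, 0.04, 1],
  [0, 0, 0, 0, 0, 0.04, 1],
  [0, 0, 0, 0, 0, 0.03, 1],
])

```text
time: 29.5
tcp_pos: [0.5831, -0.0646, 0.2256]
orientation: [-1.979, 2.437, -0.002]
force: [0.3, -0.7, -0.7]
finger_gap: 0.0856
grip_force: 0.0
```

Request:
carry_out([
  [0, 0, -4, -0.022, -0.036, 0, 1],
  [0, 0, -4, -0.022, -0.036, 0, 1],
  [0, 0, -4, -0.022, -0.036, 0, 1],
  [0, 0, -4, -0.022, -0.036, 0, 1],
  [0, 0, -4, -0.022, -0.036, 0, 1],
  [0, 0, -4, -0.022, -0.036, 0, 1],
  [0, 0, -4, -0.022, -0.036, 0, 1],
  [0, 0, -4, -0.022, -0.036, 0, 1],
  [0, 0, -4, -0.022, -0.036, 0, 1],
  [0, 0, -4, -0.022, -0.036, 0, 1],
  [0, 0, -4, -0.022, -0.036, 0, 1],
  [0, 0, -4, -0.022, -0.036, 0, 1],
])

```text
time: 30.7
tcp_pos: [0.3175, -0.498, 0.2228]
orientation: [-0.813, 3.034, -0.0]
force: [0.9, 0.4, -0.3]
finger_gap: 0.0854
grip_force: 0.0
```

```bash
python3 look.py top f1 155 425 165 255 1; python3 look.py scene f2 165 390 175 375 3
python3 - <<'E'
import cv2,numpy as np
a=cv2.imread("pics/full_f1.png")
l=cv2.resize(a[172:230,155:295],None,fx=5.7,fy=5.7,interpolation=cv2.INTER_CUBIC)
r=cv2.resize(a[195:250,285:425],None,fx=5.7,fy=5.7,interpolation=cv2.INTER_CUBIC)
m=np.vstack([l,r])[:600,:800];cv2.imwrite("pics/f1.png",m)
E
```

```text
30.75 [ 0.3148 -0.5018  0.2224] [ 8.0300e-01 -3.0356e+00  3.0000e-04] [-0.2 -5.4  1.5] [-0.68  0.23 -0.19  0.   -1.15 -0.37]
30.8 [ 0.316  -0.4997  0.2221] [ 8.071e-01 -3.035e+00 -9.000e-04] [0.4 0.5 0.2] [-0.68  0.23 -0.19  0.   -1.15 -0.37]
```

View pics/f1.png

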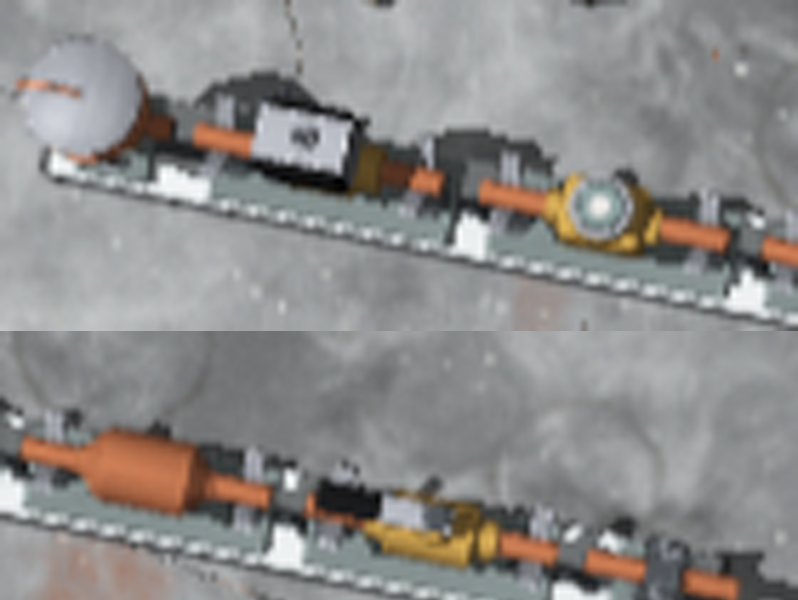

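View pics/f2.png

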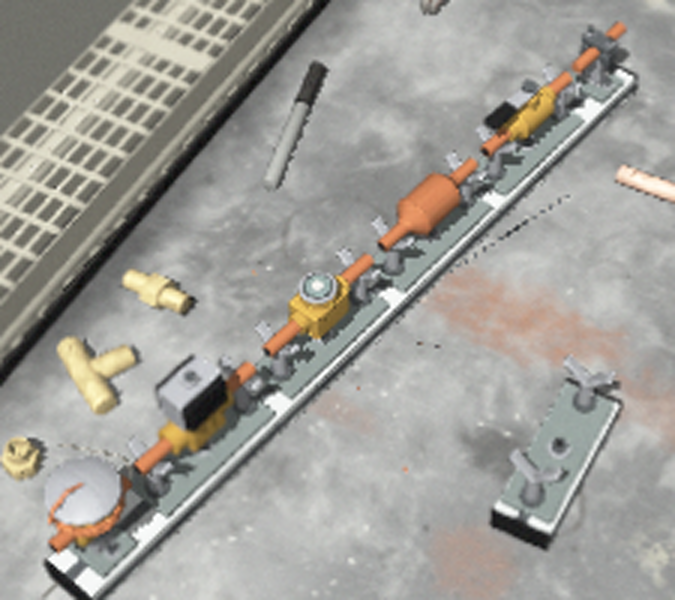

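From the inlet at the right, the line now reads shut-off, drier, sight glass, solenoid. All four are upright and down in the vees. The stub ends are at the same pixels as in the first picture, e.g. (137,470), (252,370), (370,262) and (383,243).

```bash
python3 -c "from plant import *;print(hand_in())"
```

```text
the job is handed in; nothing more can be done
None
```

I rearranged the line and handed it in at about 31 s: from the inlet it reads shut-off valve, filter drier, sight glass, solenoid valve, and the final pictures show each part seated, centred and upright.

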